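# Put the brass tap away in the spares chest

## Task

Lift the lid of the green spares chest by its wooden grip and swing it gently back until it rests open on its stop, without flinging it or letting it fall shut. Then lay the brass tap, black key upward and lengthwise front to back, in the one empty compartment (the one lined with dark red felt); set it down rather than dropping it, and leave everything else where it is.

Things in the scene. Friction and masses are not known exactly. Their poses are not given: they have to be found in the camera images.
- chest: green spares chest, fixed, 150 (x) x 286 (y) x 70 high without lid, walls and floor 6 thick. Origin: centre of its underside; x points to its back (away from the grip), z up. Inside, three compartments side by side, 138 long (x), 88 wide, centred at y = -92, 0, +92 mm, parted by wooden dividers 5 thick, their tops 46 above the underside. Lid hinged on the back wall's top edge.
- lid (a joint): lid angle in rad: 0 shut, grows as it opens; 1.75 (100 degrees, just past upright) is the stop, two steel tabs at the back. The lid (150 x 286 x 8, 0.4 kg) swings freely: short of upright it falls shut, past upright it leans on the stop.
- lid_handle (a point): centre of the lid's grip: a light wooden roller 26 wide along the chest's y, diameter 22, on a brass neck 12 wide; 34 in front of the lid's front edge, 74 above the bench when shut, 184 from the hinge line. Pinched across its two ends from above, it turns in the fingers as the lid swings.
- lid_hinge (a point): middle of the hinge line, at the top of the chest's back wall (in the chest's frame x +75, y 0, z +70 mm); the line runs along the chest's y
- tap: brass samovar tap, 0.2 kg, 96 long (x) x 28 wide x 46 high, standing on the bench. Origin: under its middle; z up. In the middle a flat-sided valve block 34 (x) x 22 (y) x 26 high, good to grip across y; flange 28 x 28 at the -x end, spout bent down at the +x end; on top a black key 36 (x) x 9 (y), from 36 to 46 high. Either end may face the chest's back.
- pad: dark red felt pad, 130 (x) x 82 (y) x 4 thick, fixed in the chest's empty compartment, hidden until the lid is open. Origin: centre of its underside, 6 above the bench; axes as the chest's.
- finial: copper finial, diameter 48, 42 high, standing in another compartment of the chest; leave it. Origin: centre of its underside
- burner: small steel bowl, diameter 62, 26 high, in the remaining compartment; leave it. Origin: centre of its underside
- cup: copper cup, diameter 68, 75 high, standing on the bench; leave it. Origin: centre of its underside
- jar: amber glass jar with a brass cap, diameter 60, 85 high; leave it. Origin: centre of its underside
- potlid: round steel pot lid with a knob, diameter 100, 34 high, lying on the bench; leave it. Origin: centre of its underside
- hammer: hammer lying on the bench; leave it. Origin: under its middle
Not all that is in view belongs to the job. Of the things that look like the tap, the smallest one is meant.

How it is judged:
By the outcome, as a careful person would: the job done as asked, in the order asked, and still so for the second after the job is handed in, with the robot touching nothing.
It also fails if it takes over 58 s, if anything falls off the work surface, if the arm or the gripper's body presses on something with over 40 N, if the wrist force passes 120 N, or if a joint passes its speed limit or range.

## Robot

A 7-joint arm with a two-finger parallel gripper is mounted at the origin on the work surface. World frame = base frame: x ahead of the robot, y to its left, z up, the work surface at z = 0. Lengths are in m, angles in rad, forces in N, time in s.
With the tool pointing down it reaches from about 0.425 to 0.95 m from the base axis. Payload 16.7 kg.
Tool frame: the origin (TCP) lies between the finger pads; the fingertips stand ahead of it and the grasp point (between the pads) lies 11 mm behind it (ctrl.nose_length is the z of the fingertips in the tool frame, in m); z points along the fingers, y is the line along which they close (so a half turn about z gives the same grasp; the last joint's range is limited). The gripper opens to 94 mm and grips with 3 to 60 N. Pads are 16 mm wide; open, the fingers measure 119 mm over their backs; the gripper's body (75 mm by 177 mm) begins 78 mm behind the grasp point.
Start: joints at [-1.341, 0.426, 0.074, 1.606, -0.034, 1.111, -0.067], TCP at [0.25, 0.627, 0.213] pointing down, gripper open.
Joint ranges: [-2.85, 2.85], [-0.5, 2.14], [-1.23, 1.37], [0.21, 2.46], [-1.02, 4.16], [0.16, 2.05], [-2.73, 2.73]. Speed limits (rad/s): [1.89, 1.89, 2.39, 2.39, 3.01, 3.01, 3.01].

## Interface

Orientations are given as a 3x3 rotation matrix whose columns are the frame's x, y, z axes.
In Python, from plant import ctrl, cams gives the robot as it stands.
- The arm moves only by the tool servo_tool, never from a script. Its argument "moves" is a list of rows, each a list of 7 numbers: the shift along the tool's x, y, z scaled (see below), then the turn, a rotation vector about the tool's x, y, z scaled (see below), then the opening, from -1 (shut) to 1 (fully open). In form: [[x, y, z, ax, ay, az, grip], ...]. A call has exactly 8 rows; each row shifts and turns the commanded pose from where the row before left it, along the tool's axes as they then stand; what a row does not reach is not made up. The controller multiplies each number of a shift by 0.05 m and each number of a turn by pi rad. A row lasts 1/8 s, in which the tool goes at most 62.5 mm and 10.7 degrees, less where a joint would pass 70% of its speed; a pose out of reach is approached as far as the arm can. A call with a number of a shift or a turn outside -1 to 1 is refused whole. A call with a gripper value outside its range is refused whole. The fingers move at their own pace and stop on an object; "force" is the grip in N (left out, the last holds). Time passes only in rows, so rows that do not move let the fingers close, or fill a call up. It gives the time, the measured TCP pose, the force, the opening and the grip force at its end, in the units of the state.
- ctrl.state(): the state, without advancing time (a new reading comes with each control period).
- cams.camera(name): name is "scene" or "top" or "wrist"; returns a dict with "pixels" (384x512x3 uint8, red, green, blue), "fx", "fy", "cx", "cy" (pixels), "eye" and "rotation" of the camera in the world. Camera axes: x right, y down, z forward; pixel columns grow to the right and rows downward; lengths in m; the calibration is good to about 2 mm. A picture is of the moment at which its call begins. There is no depth.
- ctrl.sign_off(): hands the job in; it is judged then, once.
The state is a dict: "time": time; "qpos": joint angles; "qvel": joint speeds; "joint_efforts": joint torques, N m; "eef_pos": TCP position; "tcp_rot": TCP orientation; "ft_force": force on the tool from outside, world axes, zero at the start; "ft_torque": the same for the moment, N m; "finger_gap": finger opening in m; "grasp_force": force on a finger pad.
Only numpy, scipy, OpenCV 4.12 (cv2) and the standard library are available. Lean on these libraries where they do the work, as an engineer would, in place of code of your own. Each camera call takes 0.05 s, during which the arm holds its last target. There are 200 camera calls.

## Working session

There is one attempt and no reset: what is moved stays moved. The work goes in short steps, Python scripts to look and compute and a tool call to move; the robot and the scene stay as the last step left them, time stands still between calls to the robot, and variables do not carry over. Pictures are saved under pics/ and viewed, at most 11 in all, crops included, and the job is handed in when it is done.

Besides the shell and the picture viewer there is one more tool, called after ">>>" by a JSON object that holds its "method" and its "body". servo_tool: Moves the arm, as the interface text tells. Shifts and turns lie within -1 to 1; 1 stands for 0.05 m of shift or pi rad of turn. Its arguments: {"type":"object","properties":{"moves":{"type":"array","items":{"type":"array","items":{"type":"number"}}},"force":{"type":"number"}},"required":["moves"]}

```bash
ls; mkdir -p pics; python3 - <<'E'
from plant import ctrl,cams
import cv2,pickle
s=ctrl.state();print(s['time'],s['eef_pos'],s['tcp_rot'],s['finger_gap'],ctrl.nose_length)
d={}
for n in("scene","top"):
    c=cams.camera(n);d[n]=c
    print(n,c['fx'],c['cx'],c['cy'],c['eye'],c['rotation'])
    cv2.imwrite(f'pics/{n}0.png',cv2.resize(c['pixels'][:,:,::-1],(800,600),interpolation=cv2.INTER_CUBIC))
pickle.dump(d,open('c0.pkl','wb'))
E
```

```text
pics
0.0 [0.24949314 0.62674505 0.21276569] [[-9.29107299e-01  3.69810070e-01 -3.74090352e-04]
 [ 3.69810244e-01  9.29106496e-01 -1.22554022e-03]
 [-1.05647339e-04 -1.27700081e-03 -9.99999179e-01]] 0.0941284890348908 0.008
scene 367.4163079597629 257.96253585602057 186.75678921219503 [ 1.03875606 -0.56724904  1.07014968] [[ 7.63093775e-01  5.08427990e-01 -3.98984798e-01]
 [ 6.46287628e-01 -5.99898811e-01  4.71628793e-01]
 [ 4.38773305e-04 -6.17755935e-01 -7.86369768e-01]]
top 393.68743977693214 258.1128437265248 193.69007974664922 [0.35458158 0.00512018 1.10844423] [[ 0.01557787 -0.9855165   0.16886252]
 [-0.99987018 -0.01465857  0.00668937]
 [-0.00411721 -0.1689448  -0.98561691]]
```

View pics/scene0.png

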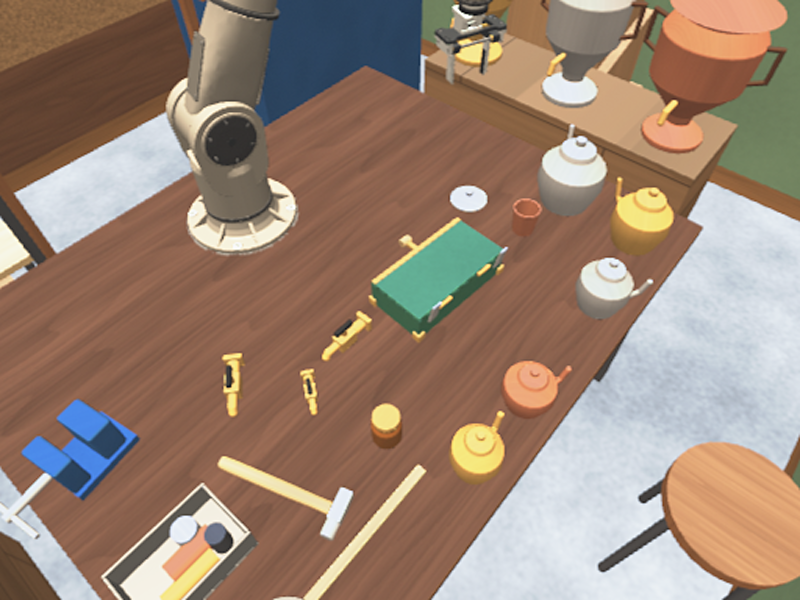

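View pics/top0.png

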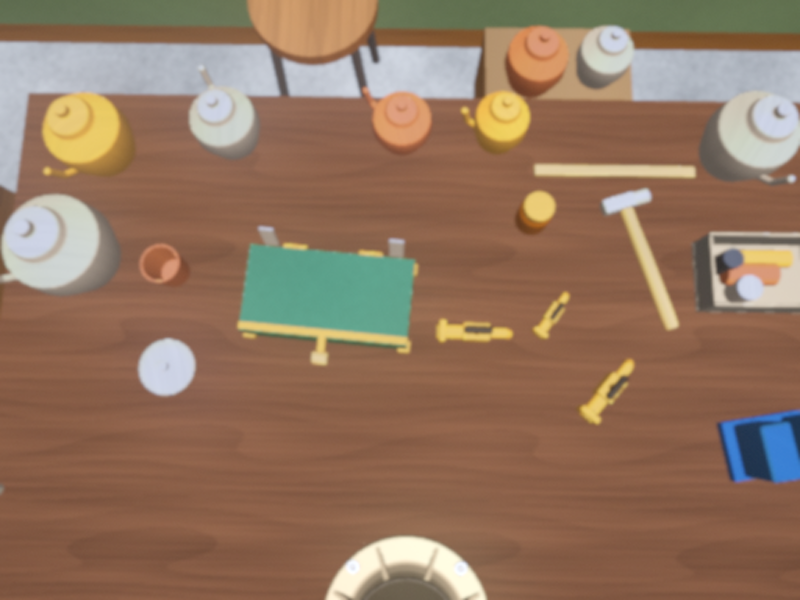

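The scene view shows the chest with its grip towards the robot, and three taps, the smallest at about (310,390). In the top view the grip is at (319,357), the lid corners are near (250,245), (415,258), (410,345) and (238,328), and the small tap is at (552,314).

```bash
cat > h.py <<'E'
import numpy as np,cv2,pickle
def unproj(c,u,v,z):
    d=c['rotation']@np.array([(u-c['cx'])/c['fx'],(v-c['cy'])/c['fy'],1.]);e=np.array(c['eye'])
    return e+d*(z-e[2])/d[2]
def proj(c,P):
    p=(np.atleast_2d(P)-c['eye'])@c['rotation']
    return np.c_[p[:,0]/p[:,2]*c['fx']+c['cx'],p[:,1]/p[:,2]*c['fy']+c['cy']]
def R(a): return np.array([[np.cos(a),-np.sin(a),0],[np.sin(a),np.cos(a),0],[0,0,1]])
E
python3 - <<'E'
from h import *
d=pickle.load(open('c0.pkl','rb'))
t,s=d['top'],d['scene']
print('tcp in scene',proj(s,[.25,.627,.213]),proj(t,[.25,.627,.213]))
hsv=cv2.cvtColor(t['pixels'],cv2.COLOR_RGB2HSV)
g=cv2.inRange(hsv,(70,80,40),(90,255,255));g[:140]=0;g[240:]=0;g[:,300:]=0
n,l,st,ce=cv2.connectedComponentsWithStats(g);print(st[1:])
i=1+st[1:,4].argmax();ct=cv2.findContours((l==i).astype('uint8'),0,2)[0][0]
r=cv2.minAreaRect(ct);b=cv2.boxPoints(r);print(b*1.5625)
for q in b: print(unproj(t,*q,.078))
# crops
a=t['pixels'][140:240,140:300,::-1];cv2.imwrite('pics/crA.png',cv2.resize(a,(800,500),interpolation=cv2.INTER_CUBIC))
a=t['pixels'][170:290,270:430,::-1];cv2.imwrite('pics/crB.png',cv2.resize(a,(800,600),interpolation=cv2.INTER_CUBIC))
E
```

```text
tcp in scene [[298.10361407  47.56653777]] [[-22.63075609 304.78029316]]
[[ 155  157  109   57 4953]]
[[241.02878 318.4164 ]
 [248.07935 244.38553]
 [412.58426 260.05267]
 [405.5337  334.08356]]
[0.49992527 0.28655509 0.078     ]
[0.62934045 0.28213377 0.078     ]
[ 0.60566789 -0.00269254  0.078     ]
[0.47743906 0.00751581 0.078     ]
```

View pics/crA.png

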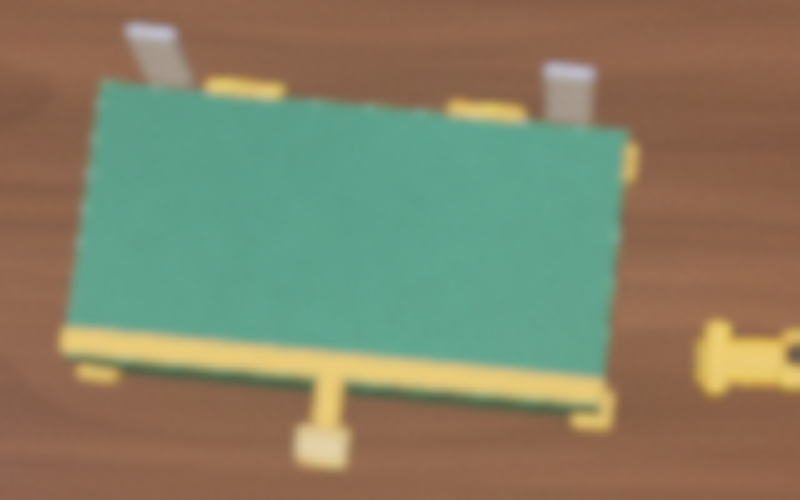

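View pics/crB.png

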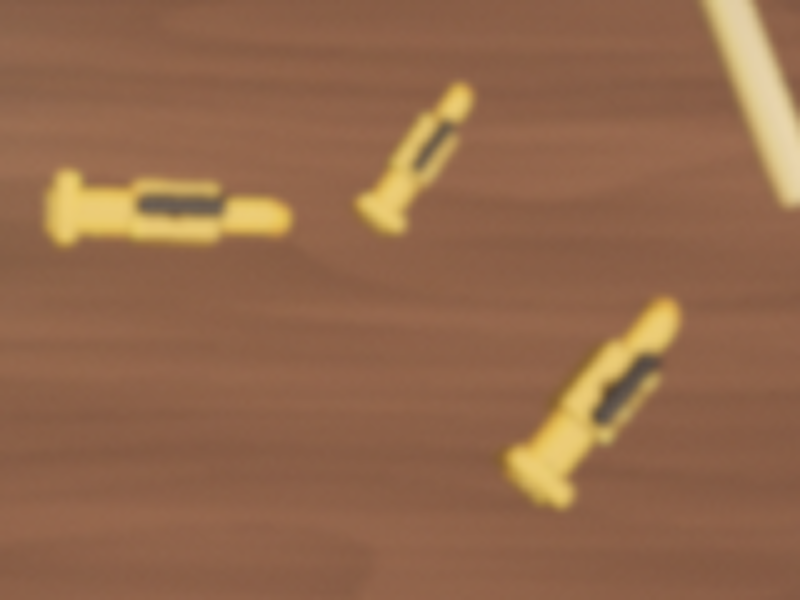

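The crops give the lid back corners at (100,80) and (630,130), the front corners at (62,352) and (610,400), and the roller at (322,445). The small tap's key is centred at (436,146), with its spout at (465,85) and flange at (382,215).

```bash
python3 - <<'E'
from h import *
from scipy.optimize import least_squares
d=pickle.load(open('c0.pkl','rb'));t,s=d['top'],d['scene']
M=np.array([[75,143,78],[75,-143,78],[-75,143,78],[-75,-143,78],[-109,0,76]])/1e3
px=np.array([[100,80],[630,130],[62,352],[608,398],[322,445]])/5+[140,140]
f=lambda p:(proj(t,M@R(p[2]).T+[p[0],p[1],0])-px).ravel()
r=least_squares(f,[.55,.14,0]);p=r.x;print('chest',p,np.round(r.fun,1))
W=lambda m:R(p[2])@(np.array(m)/1e3)+[p[0],p[1],0]
print('handle',W([-109,0,74]),'hinge',W([75,0,70]))
for y in(-92,0,92):print(y,W([0,y,10]))
print('scene corners',proj(s,M@R(p[2]).T+[p[0],p[1],0])*1.5625)
# tap
for (u,v,z) in((436,146,.046),(455,123,.046),(418,168,.046),(465,85,.02),(382,215,.015)):
    print('tap',unproj(t,270+u/5,170+v/5,z))
print('robotbits')
for (u,v,z) in((313,390,.03),(310,390,.046),(310,381,.046)): print(unproj(s,u/1.5625,v/1.5625,z))
a=s['pixels'][225:275,180:220,::-1];cv2.imwrite('pics/crC.png',cv2.resize(a,(480,600),interpolation=cv2.INTER_CUBIC))
E
```

```text
chest [ 0.54523409  0.14127872 -0.07649936] [ 0.3 -0.1 -0.3 -0.8  0.3  0.3 -1.   1.   0.7 -0.4]
handle [0.43655288 0.14960902 0.074     ] hinge [0.62001475 0.13554686 0.07      ]
-92 [0.53820301 0.04954779 0.01      ]
0 [0.54523409 0.14127872 0.01      ]
92 [0.55226517 0.23300965 0.01      ]
scene corners [[503.50638684 248.34131825]
 [419.0002294  319.37215641]
 [455.30570203 216.51229692]
 [370.3603105  280.80908017]
 [404.46895645 240.2806779 ]]
tap [ 0.52537567 -0.25825495  0.046     ]
tap [ 0.53826651 -0.26897461  0.046     ]
tap [ 0.51309381 -0.24813515  0.046     ]
tap [ 0.56451678 -0.2819136   0.02      ]
tap [ 0.49089297 -0.23477322  0.015     ]
robotbits
[ 0.53536416 -0.25520653  0.03      ]
[ 0.53853088 -0.26388448  0.046     ]
[ 0.52379001 -0.24963985  0.046     ]
```

View pics/crC.png

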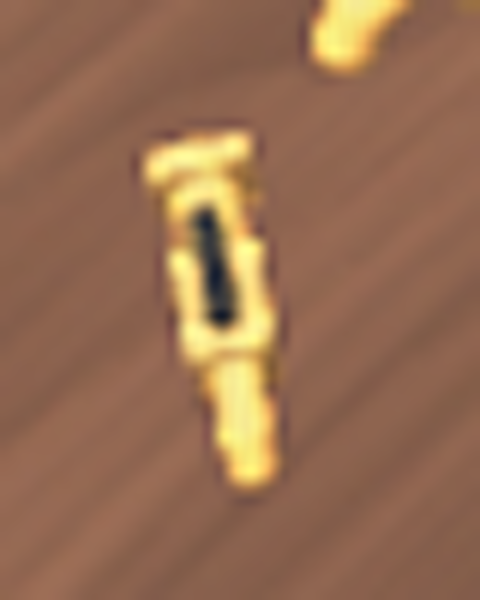

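The scene crop shows the small tap with its key at about (214,268) and the flange towards the robot. Next I'll write a small planner.

```bash
cat >> h.py <<'E'
from scipy.spatial.transform import Rotation as Ro
def down(a):  # tool z down, tool y at world angle a (rad)
    y=np.array([np.cos(a),np.sin(a),0]);z=np.array([0,0,-1.]);return np.c_[np.cross(y,z),y,z]
def plan(p0,R0,wps,grip,n):
    """wps: list of (pos,R); n rows each"""
    p,Rr=np.array(p0,float),np.array(R0);rows=[]
    for (q,Q),k in zip(wps,n):
        for i in range(k,0,-1):
            dl=np.round(Rr.T@((np.array(q)-p)/i)/.05,2 if i>1 else 3)
            w=np.round(Ro.from_matrix(Rr.T@Q).as_rotvec()/i/np.pi,3)
            rows.append([*(dl+0.),*(w+0.),grip]);p=p+Rr@dl*.05;Rr=Rr@Ro.from_rotvec(w*np.pi).as_matrix()
    for i in range(0,len(rows),8):print('[',','.join('['+','.join('%g'%v for v in r)+']' for r in rows[i:i+8]),']')
    print('end',p)
CH=np.array([0.54523409,0.14127872,0.]);YAW=-0.0765
def W(m):return R(YAW)@(np.array(m)/1e3)+CH
E
python3 - <<'E'
from h import *
from plant import ctrl
s=ctrl.state()
h=W([-109,0,74]);Q=down(np.pi/2+YAW)
plan(s['eef_pos'],s['tcp_rot'],[([h[0],h[1],.16],Q)],1,[16])
E
```

```text
[ [-0.44,-0.47,0.07,0,0,-0.006,1],[-0.43,-0.48,0.07,0,0,-0.006,1],[-0.42,-0.48,0.07,0,0,-0.006,1],[-0.41,-0.49,0.07,0,0,-0.006,1],[-0.4,-0.5,0.07,0,0,-0.006,1],[-0.39,-0.51,0.07,0,0,-0.006,1],[-0.38,-0.51,0.06,0,0,-0.006,1],[-0.37,-0.52,0.07,0,0,-0.006,1] ]
[ [-0.36,-0.53,0.06,0,0,-0.006,1],[-0.35,-0.53,0.07,0,0,-0.006,1],[-0.34,-0.54,0.06,0,0,-0.006,1],[-0.33,-0.55,0.07,0,0,-0.006,1],[-0.33,-0.55,0.06,0,0,-0.006,1],[-0.31,-0.56,0.07,0,0,-0.006,1],[-0.3,-0.57,0.06,0,0,-0.006,1],[-0.299,-0.574,0.066,0,0,-0.006,1] ]
end [0.43657742 0.14961463 0.160012  ]
```

>>> {"method": "servo_tool", "body": {"moves": [[-0.44,-0.47,0.07,0,0,-0.006,1],[-0.43,-0.48,0.07,0,0,-0.006,1],[-0.42,-0.48,0.07,0,0,-0.006,1],[-0.41,-0.49,0.07,0,0,-0.006,1],[-0.4,-0.5,0.07,0,0,-0.006,1],[-0.39,-0.51,0.07,0,0,-0.006,1],[-0.38,-0.51,0.06,0,0,-0.006,1],[-0.37,-0.52,0.07,0,0,-0.006,1]]}}

```text
time: 1.1
eef_pos: [0.3431, 0.3875, 0.1857]
tcp_rot: [[-0.974, 0.226, -0.0], [0.226, 0.974, -0.0], [0.0, -0.0, -1.0]]
ft_force: [0.4, 0.5, -0.2]
finger_gap: 0.0942
grasp_force: 0.0
```

>>> {"method": "servo_tool", "body": {"moves": [[-0.36,-0.53,0.06,0,0,-0.006,1],[-0.35,-0.53,0.07,0,0,-0.006,1],[-0.34,-0.54,0.06,0,0,-0.006,1],[-0.33,-0.55,0.07,0,0,-0.006,1],[-0.33,-0.55,0.06,0,0,-0.006,1],[-0.31,-0.56,0.07,0,0,-0.006,1],[-0.3,-0.57,0.06,0,0,-0.006,1],[-0.3,-0.57,0.07,0,0,-0.006,1]]}}

```text
time: 2.1
eef_pos: [0.4369, 0.1491, 0.1598]
tcp_rot: [[-0.997, 0.077, -0.0], [0.077, 0.997, -0.0], [0.0, -0.0, -1.0]]
ft_force: [-0.1, -0.2, 0.6]
finger_gap: 0.0941
grasp_force: 0.0
```

```bash
python3 - <<'E'
from h import *
from plant import ctrl,cams
c=cams.camera('wrist');pickle.dump(c,open('w1.pkl','wb'))
cv2.imwrite('pics/w1.png',cv2.resize(c['pixels'][:,:,::-1],(800,600)))
print(c['fx'],c['eye'],c['rotation']);s=ctrl.state();print(s['time'],s['eef_pos'],s['tcp_rot'],s['qpos'],s['ft_force'])
print(proj(c,[W([-109,0,74]),W([-109,13,85]),W([-109,-13,85]),W([-75,143,78]),W([-75,-143,78])])*1.5625)
E
```

```text
280.9275605199937 [0.36739062 0.1551     0.33210594] [[ 7.65665667e-02  9.68545812e-01  2.36762689e-01]
 [ 9.97064381e-01 -7.44777335e-02 -1.77675780e-02]
 [ 4.24835221e-04  2.37428046e-01 -9.71405035e-01]]
2.15 [0.43792494 0.14538591 0.15949879] [[-9.96892256e-01  7.87768953e-02 -1.74594359e-04]
 [ 7.87770527e-02  9.96891472e-01 -1.25233054e-03]
 [ 7.53969161e-05 -1.26219264e-03 -9.99999201e-01]] [-0.7243569   0.1379114   0.28822788  2.13859581 -0.04967803  0.87200546
  1.08521857] [ 0.80873718 -5.14342986 -0.63234621]
[[400.47034185 320.82771333]
 [422.70400069 325.70974192]
 [378.21227724 325.72092256]
 [631.73622935 375.56126893]
 [169.14777077 375.69745596]]
```

View pics/w1.png

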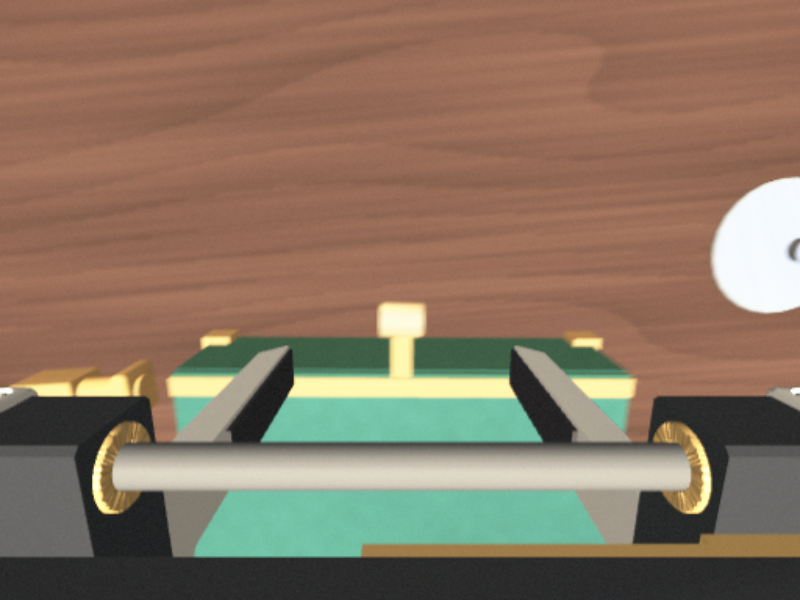

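The wrist view matches the prediction: the roller is at (402,320), expected (400,321), and the lid corners agree too. I'll descend and grip.

>>> {"method": "servo_tool", "body": {"moves": [[0,0,0.3,0,0,0,0.3],[0,0,0.3,0,0,0,0.3],[0,0,0.3,0,0,0,0.3],[0,0,0.3,0,0,0,0.3],[0,0,0.3,0,0,0,0.3],[0,0,0.24,0,0,0,0.3],[0,0,0.15,0,0,0,0.3],[0,0,0.05,0,0,0,0.3]], "force": 10}}

```text
time: 3.15
eef_pos: [0.4367, 0.1501, 0.0626]
tcp_rot: [[-0.997, 0.077, -0.0], [0.077, 0.997, -0.0], [0.0, -0.0, -1.0]]
ft_force: [0.0, 0.1, -0.1]
finger_gap: 0.0611
grasp_force: 0.0
```

>>> {"method": "servo_tool", "body": {"moves": [[0,0,0,0,0,0,-1],[0,0,0,0,0,0,-1],[0,0,0,0,0,0,-1],[0,0,0,0,0,0,-1],[0,0,0,0,0,0,-1],[0,0,0,0,0,0,-1],[0,0,0,0,0,0,-1],[0,0,0,0,0,0,-1]], "force": 10}}

```text
time: 4.15
eef_pos: [0.4369, 0.1509, 0.0632]
tcp_rot: [[-0.997, 0.077, 0.001], [0.077, 0.997, 0.001], [-0.0, 0.001, -1.0]]
ft_force: [0.2, 5.1, -0.2]
finger_gap: 0.0258
grasp_force: 10.0
```

```bash
python3 - <<'E'
from h import *
from plant import ctrl
s=ctrl.state();print(s['eef_pos'],s['ft_force'],s['finger_gap'],s['qpos'])
H=W([75,0,70]);Q=down(np.pi/2+YAW);v=R(YAW)@[1,0,0];f0=np.arctan2(4,184)
def P(a):return H+.184*(-np.cos(a+f0)*v+np.array([0,0,np.sin(a+f0)]))-[0,0,.011]
th=np.linspace(0,1.74,57)[1:]
plan(P(0),Q,[(P(a),Q) for a in th],-1,[1]*56)
E
```

```text
[0.43693834 0.15094257 0.0631841 ] [ 0.16671357  5.07472926 -0.15615267] 0.02581714062795877 [-0.6930327   0.29990935  0.25638923  2.21469973 -0.12680237  0.63927033
  1.14830403]
[ [-0.004,0,-0.114,0,0,0,-1],[-0.008,0,-0.114,0,0,0,-1],[-0.011,0,-0.114,0,0,0,-1],[-0.015,0,-0.113,0,0,0,-1],[-0.019,0,-0.113,0,0,0,-1],[-0.022,0,-0.113,0,0,0,-1],[-0.025,0,-0.111,0,0,0,-1],[-0.029,0,-0.111,0,0,0,-1] ]
[ [-0.032,0,-0.109,0,0,0,-1],[-0.036,0,-0.109,0,0,0,-1],[-0.039,0,-0.108,0,0,0,-1],[-0.042,0,-0.106,0,0,0,-1],[-0.046,0,-0.105,0,0,0,-1],[-0.048,0,-0.103,0,0,0,-1],[-0.052,0,-0.102,0,0,0,-1],[-0.056,0,-0.1,0,0,0,-1] ]
[ [-0.058,0,-0.098,0,0,0,-1],[-0.061,0,-0.097,0,0,0,-1],[-0.064,0,-0.094,0,0,0,-1],[-0.067,0,-0.093,0,0,0,-1],[-0.07,0,-0.09,0,0,0,-1],[-0.073,0,-0.089,0,0,0,-1],[-0.076,0,-0.086,0,0,0,-1],[-0.078,0,-0.083,0,0,0,-1] ]
[ [-0.08,0,-0.081,0,0,0,-1],[-0.083,0,-0.079,0,0,0,-1],[-0.086,0,-0.075,0,0,0,-1],[-0.088,0,-0.074,0,0,0,-1],[-0.09,0,-0.07,0,0,0,-1],[-0.092,0,-0.068,0,0,0,-1],[-0.094,0,-0.064,0,0,0,-1],[-0.097,0,-0.062,0,0,0,-1] ]
[ [-0.098,0,-0.059,0,0,0,-1],[-0.1,0,-0.055,0,0,0,-1],[-0.101,0,-0.053,0,0,0,-1],[-0.103,0,-0.049,0,0,0,-1],[-0.105,0,-0.046,0,0,0,-1],[-0.106,0,-0.043,0,0,0,-1],[-0.107,0,-0.04,0,0,0,-1],[-0.109,0,-0.036,0,0,0,-1] ]
[ [-0.109,0,-0.033,0,0,0,-1],[-0.111,0,-0.029,0,0,0,-1],[-0.111,0,-0.026,0,0,0,-1],[-0.112,0,-0.022,0,0,0,-1],[-0.113,0,-0.019,0,0,0,-1],[-0.113,0,-0.016,0,0,0,-1],[-0.114,0,-0.012,0,0,0,-1],[-0.114,0,-0.008,0,0,0,-1] ]
[ [-0.114,0,-0.005,0,0,0,-1],[-0.115,0,-0.001,0,0,0,-1],[-0.114,0,0.002,0,0,0,-1],[-0.114,0,0.006,0,0,0,-1],[-0.114,0,0.01,0,0,0,-1],[-0.114,0,0.012,0,0,0,-1],[-0.113,0,0.017,0,0,0,-1],[-0.113,0,0.02,0,0,0,-1] ]
end [0.654856   0.13287625 0.23964906]
```

>>> {"method": "servo_tool", "body": {"moves": [[-0.004,0.025,-0.114,0,0,0,-1],[-0.008,0,-0.114,0,0,0,-1],[-0.011,0,-0.114,0,0,0,-1],[-0.015,0,-0.113,0,0,0,-1],[-0.019,0,-0.113,0,0,0,-1],[-0.022,0,-0.113,0,0,0,-1],[-0.025,0,-0.111,0,0,0,-1],[-0.029,0,-0.111,0,0,0,-1]]}}

```text
time: 5.15
eef_pos: [0.4433, 0.1505, 0.1084]
tcp_rot: [[-0.997, 0.077, -0.001], [0.077, 0.997, -0.001], [0.001, -0.001, -1.0]]
ft_force: [0.7, -5.1, -2.2]
finger_gap: 0.0257
grasp_force: 10.0
```

>>> {"method": "servo_tool", "body": {"moves": [[-0.032,0,-0.109,0,0,0,-1],[-0.036,0,-0.109,0,0,0,-1],[-0.039,0,-0.108,0,0,0,-1],[-0.042,0,-0.106,0,0,0,-1],[-0.046,0,-0.105,0,0,0,-1],[-0.048,0,-0.103,0,0,0,-1],[-0.052,0,-0.102,0,0,0,-1],[-0.056,0,-0.1,0,0,0,-1]]}}

```text
time: 6.15
eef_pos: [0.4607, 0.1491, 0.1505]
tcp_rot: [[-0.997, 0.077, -0.001], [0.077, 0.997, -0.001], [0.001, -0.001, -1.0]]
ft_force: [-1.8, -5.1, -2.3]
finger_gap: 0.0258
grasp_force: 10.0
```

>>> {"method": "servo_tool", "body": {"moves": [[-0.058,-0.01,-0.098,0,0,0,-1],[-0.061,0,-0.097,0,0,0,-1],[-0.064,0,-0.094,0,0,0,-1],[-0.067,0,-0.093,0,0,0,-1],[-0.07,0,-0.09,0,0,0,-1],[-0.073,0,-0.089,0,0,0,-1],[-0.076,0,-0.086,0,0,0,-1],[-0.078,0,-0.083,0,0,0,-1]]}}

```text
time: 7.15
eef_pos: [0.4885, 0.1468, 0.187]
tcp_rot: [[-0.997, 0.077, -0.0], [0.077, 0.997, -0.0], [0.0, -0.0, -1.0]]
ft_force: [-1.2, -4.9, -2.6]
finger_gap: 0.0262
grasp_force: 10.0
```

>>> {"method": "servo_tool", "body": {"moves": [[-0.08,0,-0.081,0,0,0,-1],[-0.083,0,-0.079,0,0,0,-1],[-0.086,0,-0.075,0,0,0,-1],[-0.088,0,-0.074,0,0,0,-1],[-0.09,0,-0.07,0,0,0,-1],[-0.092,0,-0.068,0,0,0,-1],[-0.094,0,-0.064,0,0,0,-1],[-0.097,0,-0.062,0,0,0,-1]]}}

```text
time: 8.15
eef_pos: [0.5239, 0.1439, 0.2156]
tcp_rot: [[-0.997, 0.077, -0.0], [0.077, 0.997, -0.0], [0.0, -0.0, -1.0]]
ft_force: [-0.6, -6.0, -1.9]
finger_gap: 0.0258
grasp_force: 10.0
```

>>> {"method": "servo_tool", "body": {"moves": [[-0.098,0,-0.059,0,0,0,-1],[-0.1,0,-0.055,0,0,0,-1],[-0.101,0,-0.053,0,0,0,-1],[-0.103,0,-0.049,0,0,0,-1],[-0.105,0,-0.046,0,0,0,-1],[-0.106,0,-0.043,0,0,0,-1],[-0.107,0,-0.04,0,0,0,-1],[-0.109,0,-0.036,0,0,0,-1]]}}

```text
time: 9.15
eef_pos: [0.5653, 0.1404, 0.2346]
tcp_rot: [[-0.997, 0.078, -0.0], [0.078, 0.997, -0.001], [0.0, -0.001, -1.0]]
ft_force: [-1.6, -6.5, -1.1]
finger_gap: 0.0257
grasp_force: 10.0
```

>>> {"method": "servo_tool", "body": {"moves": [[-0.109,0,-0.033,0,0,0,-1],[-0.111,0,-0.029,0,0,0,-1],[-0.111,0,-0.026,0,0,0,-1],[-0.112,0,-0.022,0,0,0,-1],[-0.113,0,-0.019,0,0,0,-1],[-0.113,0,-0.016,0,0,0,-1],[-0.114,0,-0.012,0,0,0,-1],[-0.114,0,-0.008,0,0,0,-1]]}}

```text
time: 10.15
eef_pos: [0.6101, 0.1368, 0.2429]
tcp_rot: [[-0.997, 0.078, 0.0], [0.078, 0.997, -0.001], [-0.0, -0.001, -1.0]]
ft_force: [-1.1, -7.1, -0.8]
finger_gap: 0.026
grasp_force: 10.0
```

```bash
python3 - <<'E'
from h import *
from plant import ctrl,cams
s=ctrl.state();print(s['time'],s['eef_pos'],s['ft_force'],s['finger_gap'])
H=W([75,0,70]);r=s['eef_pos']+[0,0,.011]-H;x=r@(R(YAW)@[1,0,0]);print('radius',np.hypot(x,r[2]),'theta',np.arctan2(r[2],-x)-.0217)
E
```

```text
10.15 [0.61014573 0.13675716 0.24291214] [-1.12959747 -7.09925963 -0.76074662] 0.025955842441936737
radius 0.1841801628515683 theta 1.495141206003942
```

>>> {"method": "servo_tool", "body": {"moves": [[-0.114,-0.01,-0.005,0,0,0,-1],[-0.115,0,-0.001,0,0,0,-1],[-0.114,0,0.002,0,0,0,-1],[-0.114,0,0.006,0,0,0,-1],[-0.114,0,0.01,0,0,0,-1],[-0.08,0,0.009,0,0,0,-1],[-0.07,0,0.009,0,0,0,-1],[-0.06,0,0.009,0,0,0,-1]]}}

```text
time: 11.15
eef_pos: [0.6492, 0.1335, 0.241]
tcp_rot: [[-0.997, 0.078, 0.001], [0.078, 0.997, -0.0], [-0.001, -0.0, -1.0]]
ft_force: [-0.7, -5.9, 0.9]
finger_gap: 0.0258
grasp_force: 10.0
```

```bash
cat > th.py <<'E'
from h import *
from plant import ctrl,cams
s=ctrl.state();print(s['time'],s['eef_pos'],s['ft_force'],s['finger_gap'])
H=W([75,0,70]);r=s['eef_pos']+[0,0,.011]-H;x=r@(R(YAW)@[1,0,0]);print('radius',np.hypot(x,r[2]),'theta',np.arctan2(r[2],-x)-.0217)
E
python3 th.py
```

```text
11.15 [0.64917698 0.13352192 0.24103282] [-0.70660347 -5.86846996  0.89326773] 0.025833164935101672
radius 0.18436496621991308 theta 1.7083217387777017
```

>>> {"method": "servo_tool", "body": {"moves": [[-0.025,0,0.004,0,0,0,-1],[-0.025,0,0.004,0,0,0,-1],[-0.02,0,0.004,0,0,0,-1],[-0.02,0,0.004,0,0,0,-1],[-0.02,0,0.004,0,0,0,-1],[-0.02,0,0.004,0,0,0,-1],[-0.015,0,0.003,0,0,0,-1],[0,0,0,0,0,0,-1]]}}

```text
time: 12.15
eef_pos: [0.6564, 0.1329, 0.2398]
tcp_rot: [[-0.997, 0.078, 0.001], [0.078, 0.997, -0.0], [-0.001, -0.0, -1.0]]
ft_force: [-0.9, -5.1, 1.0]
finger_gap: 0.026
grasp_force: 10.0
```

```bash
python3 th.py
```

```text
12.15 [0.656402   0.13291672 0.23975647] [-0.94854776 -5.1082719   0.97033449] 0.025999885786510593
radius 0.18440126991067374 theta 1.7482496605286633
```

>>> {"method": "servo_tool", "body": {"moves": [[-0.015,0,0.003,0,0,0,-1],[-0.015,0,0.003,0,0,0,-1],[0,0,0,0,0,0,-1],[0,0,0,0,0,0,0.1],[0,0,0,0,0,0,0.1],[0,0,0,0,0,0,0.1],[0,0,-0.1,0,0,0,0.1],[0,0,-0.3,0,0,0,0.1]]}}

```text
time: 13.15
eef_pos: [0.657, 0.1334, 0.2593]
tcp_rot: [[-0.997, 0.077, -0.001], [0.077, 0.997, -0.0], [0.001, -0.0, -1.0]]
ft_force: [0.3, -0.3, -0.6]
finger_gap: 0.0515
grasp_force: 0.0
```

```bash
python3 - <<'E'
from h import *
from plant import ctrl,cams
s=ctrl.state();print(s['time'],s['eef_pos'],s['ft_force'],s['finger_gap'])
a=np.deg2rad(-36)
Q=down(np.pi/2+a);Q0=down(np.pi/2+YAW)
p=s['eef_pos']
up=[p[0]-.02,p[1],.32]
mid=[.56,.0,.32]
plan(p,s['tcp_rot'],[([p[0],p[1],.31],Q0),([.56,.0,.31],Q0),([.527,-.258,.16],Q)],.2,[4,4,8])
c=cams.camera('top');pickle.dump(c,open('t2.pkl','wb'))
cv2.imwrite('pics/t2.png',cv2.resize(c['pixels'][100:260,120:400,::-1],(800,457),interpolation=cv2.INTER_CUBIC))
E
```

```text
13.15 [0.65697405 0.13339885 0.25932039] [ 0.26781151 -0.31350508 -0.6135499 ] 0.051458510790560574
[ [0,0,-0.25,0,0,0,0.2],[0,0,-0.25,0,0,0,0.2],[0,0,-0.26,0,0,0,0.2],[0.001,0,-0.254,0,0,0,0.2],[0.43,-0.7,0,0,0,0,0.2],[0.43,-0.7,0,0,0,0,0.2],[0.43,-0.71,0,0,0,0,0.2],[0.438,-0.7,0.003,0,0,0,0.2] ]
[ [0.03,-0.65,0.38,0,0,0.022,0.2],[-0.01,-0.65,0.37,0,0,0.022,0.2],[-0.06,-0.65,0.38,0,0,0.022,0.2],[-0.1,-0.64,0.37,0,0,0.022,0.2],[-0.15,-0.63,0.38,0,0,0.022,0.2],[-0.19,-0.62,0.37,0,0,0.022,0.2],[-0.23,-0.61,0.38,0,0,0.022,0.2],[-0.273,-0.592,0.373,0,0,0.021,0.2] ]
end [ 0.52700068 -0.2580222   0.15998179]
```

View pics/t2.png

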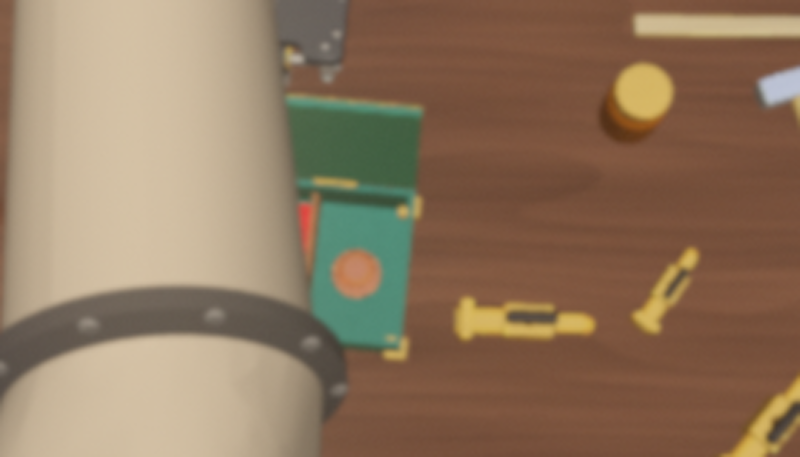

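The lid is open and released. Red felt shows beside the finial's compartment, so the empty one looks like the middle one. I'll go to the tap.

>>> {"method": "servo_tool", "body": {"moves": [[0,0,-0.25,0,0,0,0.2],[0,0,-0.25,0,0,0,0.2],[0,0,-0.26,0,0,0,0.2],[0,0,-0.25,0,0,0,0.2],[0.43,-0.7,0,0,0,0,0.2],[0.43,-0.7,0,0,0,0,0.2],[0.43,-0.71,0,0,0,0,0.2],[0.44,-0.7,0,0,0,0,0.2]]}}

```text
time: 14.2
eef_pos: [0.5594, -0.0012, 0.3101]
tcp_rot: [[-0.997, 0.077, 0.0], [0.077, 0.997, 0.0], [-0.0, 0.0, -1.0]]
ft_force: [0.9, -0.3, 0.7]
finger_gap: 0.0562
grasp_force: 0.0
```

>>> {"method": "servo_tool", "body": {"moves": [[0.03,-0.65,0.38,0,0,0.022,0.2],[-0.01,-0.65,0.37,0,0,0.022,0.2],[-0.06,-0.65,0.38,0,0,0.022,0.2],[-0.1,-0.64,0.37,0,0,0.022,0.2],[-0.15,-0.63,0.38,0,0,0.022,0.2],[-0.19,-0.62,0.37,0,0,0.022,0.2],[-0.23,-0.61,0.38,0,0,0.022,0.2],[-0.27,-0.59,0.37,0,0,0.02,0.2]]}}

```text
time: 15.2
eef_pos: [0.5273, -0.2588, 0.1595]
tcp_rot: [[-0.811, 0.586, 0.0], [0.586, 0.811, 0.0], [-0.0, 0.0, -1.0]]
ft_force: [1.1, -0.0, -0.4]
finger_gap: 0.0565
grasp_force: 0.0
```

```bash
python3 - <<'E'
from h import *
from plant import ctrl,cams
for n in('wrist','top'):
    c=cams.camera(n);pickle.dump(c,open(n+'3.pkl','wb'))
    if n=='wrist':w=c
s=ctrl.state();print(s['time'],s['eef_pos'],s['tcp_rot'][:,1],s['ft_force'],s['qpos'])
a=w['pixels'][130:350,110:400,::-1];cv2.imwrite('pics/w3.png',cv2.resize(a,(791,600),interpolation=cv2.INTER_CUBIC))
T=np.array([.5255,-.258,0])
for yaw in(-33,-37):print(yaw,(proj(w,np.array([[0,0,46],[18,0,46],[-18,0,46],[48,0,20],[-48,14,28],[-48,-14,28]])/1e3@R(np.deg2rad(yaw)).T+T)-[110,130])*600/220)
E
```

```text
15.3 [ 0.52545648 -0.2609975   0.15841384] [ 0.58882599  0.80825688 -0.00218355] [-0.19114114 -0.23518852 -0.24794546] [-0.10970818  0.3850969   0.58388868  1.88761858 -0.25593134  0.94553913
  1.53329255]
-33 [[398.6451313  183.07909256]
 [400.96965197 228.04550782]
 [396.25197195 136.78490456]
 [404.2930329  277.27614356]
 [428.27494849  51.43380495]
 [356.81711173  55.05104624]]
-37 [[398.6451313  183.07909256]
 [397.73977713 228.09241396]
 [399.57724286 136.73541925]
 [396.52416915 277.38746271]
 [436.85036462  53.83412208]
 [365.30825954  52.39185435]]
```

View pics/w3.png

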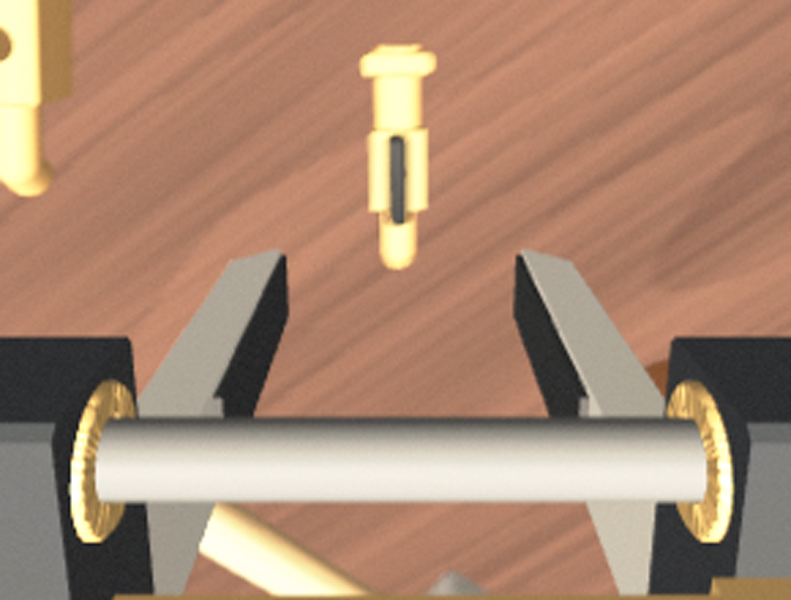

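The tap sits square to the tool: key centred at (398,179), flange level at (398,63). I'll make a small correction, descend and grip.

>>> {"method": "servo_tool", "body": {"moves": [[0.05,-0.016,0.5,0,0,0,0.2],[0,0,0.5,0,0,0,0.2],[0,0,0.5,0,0,0,0.2],[0,0,0.5,0,0,0,0.2],[0,0,0.4,0,0,0,0.2],[0,0,0.3,0,0,0,0.2],[0,0,0.16,0,0,0,0.2],[0,0,0.08,0,0,0,0.2]]}}

```text
time: 16.3
eef_pos: [0.5249, -0.2571, 0.0125]
tcp_rot: [[-0.812, 0.584, 0.0], [0.584, 0.812, -0.0], [-0.0, 0.0, -1.0]]
ft_force: [0.3, -0.3, -0.7]
finger_gap: 0.0562
grasp_force: 0.0
```

>>> {"method": "servo_tool", "body": {"moves": [[0,0,0,0,0,0,-1],[0,0,0,0,0,0,-1],[0,0,0,0,0,0,-1],[0,0,0,0,0,0,-1],[0,0,0,0,0,0,-1],[0,0,0,0,0,0,-1],[0,0,0,0,0,0,-1],[0,0,0,0,0,0,-1]], "force": 25}}

```text
time: 17.3
eef_pos: [0.5249, -0.257, 0.0128]
tcp_rot: [[-0.812, 0.584, 0.0], [0.584, 0.812, 0.0], [-0.0, 0.0, -1.0]]
ft_force: [-0.7, 0.9, 5.6]
finger_gap: 0.0217
grasp_force: 25.0
```

```bash
python3 - <<'E'
from h import *
from plant import ctrl,cams
s=ctrl.state();print(s['time'],s['eef_pos'],s['ft_force'],s['finger_gap'],s['grasp_force'])
c=pickle.load(open('top3.pkl','rb'))
cv2.imwrite('pics/t3.png',cv2.resize(c['pixels'][110:260,120:320,::-1],(800,600),interpolation=cv2.INTER_CUBIC))
for y in(-92,0,92):
    q=np.array([W([sx*65,y+sy*41,10]) for sx,sy in((1,1),(1,-1),(-1,-1),(-1,1))]);print(y,((proj(c,q)-[120,110])*4).round().tolist())
E
```

```text
17.3 [ 0.52491723 -0.25703609  0.01282097] [-0.65910912  0.91499417  5.60840802] 0.021706103721306182 24.999980628490448
-92 [[452.0, 246.0], [566.0, 256.0], [549.0, 437.0], [433.0, 426.0]]
0 [[324.0, 234.0], [438.0, 245.0], [419.0, 425.0], [303.0, 414.0]]
92 [[197.0, 223.0], [310.0, 233.0], [288.0, 413.0], [173.0, 402.0]]
```

View pics/t3.png

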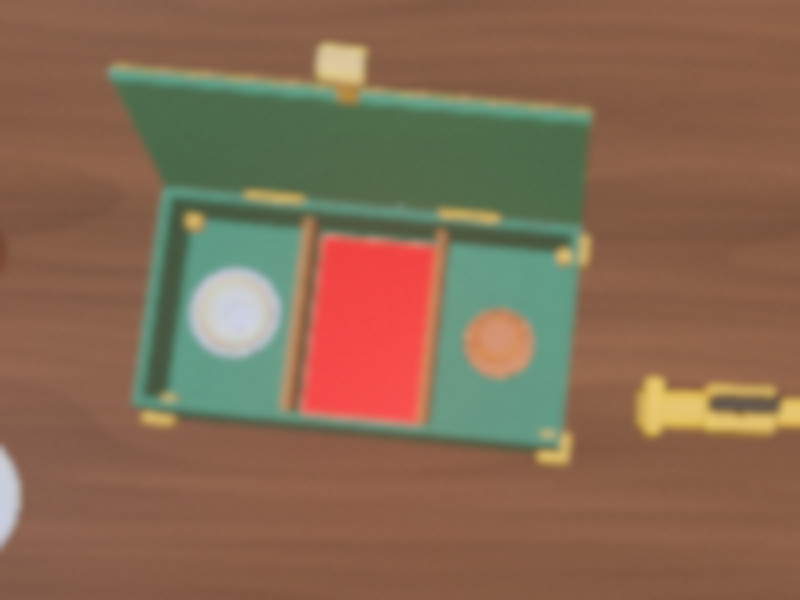

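The felt is in the middle compartment and matches the predicted corners within 4 px. The tap is held with a 21.7 mm gap, so I'll lift and carry it.

```bash
python3 - <<'E'
from h import *
from plant import ctrl
s=ctrl.state();p=s['eef_pos'];Q=s['tcp_rot'];t=W([0,0,0]);F=down(np.pi/2+YAW)
plan(p,Q,[([p[0],p[1],.16],Q),([.53,-.1,.165],F),([t[0],t[1],.16],F)],-1,[6,5,5])
E
```

```text
[ [0,0,-0.49,0,0,0,-1],[0,0,-0.49,0,0,0,-1],[0,0,-0.49,0,0,0,-1],[0,0,-0.49,0,0,0,-1],[0,0,-0.49,0,0,0,-1],[-0.001,0.001,-0.494,0,0,0,-1],[0.35,0.52,-0.02,0,0,-0.035,-1],[0.29,0.56,-0.02,0,0,-0.035,-1] ]
[ [0.23,0.59,-0.02,0,0,-0.035,-1],[0.16,0.6,-0.02,0,0,-0.035,-1],[0.098,0.623,-0.019,0,0,-0.034,-1],[0.01,0.97,0.02,0,0,0,-1],[0.01,0.97,0.02,0,0,0,-1],[0.02,0.96,0.02,0,0,0,-1],[0.01,0.97,0.02,0,0,0,-1],[0.019,0.965,0.02,0,0,0,-1] ]
end [0.54523803 0.14130072 0.15998588]
```

>>> {"method": "servo_tool", "body": {"moves": [[0,0,-0.2,0,0,0,-1],[0,0,-0.49,0,0,0,-1],[0,0,-0.59,0,0,0,-1],[0,0,-0.59,0,0,0,-1],[0,0,-0.59,0,0,0,-1],[0,0,-0.49,0,0,0,-1],[0.35,0.52,-0.02,0,0,-0.035,-1],[0.29,0.56,-0.02,0,0,-0.035,-1]]}}

```text
time: 18.3
eef_pos: [0.5267, -0.1932, 0.1625]
tcp_rot: [[-0.921, 0.389, 0.0], [0.389, 0.921, -0.0], [-0.0, 0.0, -1.0]]
ft_force: [-0.0, -0.2, -2.3]
finger_gap: 0.0217
grasp_force: 25.0
```

>>> {"method": "servo_tool", "body": {"moves": [[0.23,0.59,-0.02,0,0,-0.035,-1],[0.16,0.6,-0.02,0,0,-0.035,-1],[0.1,0.62,-0.02,0,0,-0.034,-1],[0.01,0.6,0.02,0,0,0,-1],[0.01,0.6,0.02,0,0,0,-1],[0.01,0.6,0.02,0,0,0,-1],[0.01,0.6,0.02,0,0,0,-1],[0.01,0.6,0.02,0,0,0,-1]]}}

```text
time: 19.3
eef_pos: [0.5385, 0.0517, 0.16]
tcp_rot: [[-0.997, 0.074, -0.0], [0.074, 0.997, -0.0], [0.0, -0.0, -1.0]]
ft_force: [0.0, -0.4, -1.4]
finger_gap: 0.0217
grasp_force: 25.0
```

>>> {"method": "servo_tool", "body": {"moves": [[0.01,0.55,0,0,0,0,-1],[0.01,0.5,0,0,0,0,-1],[0,0.4,0,0,0,0,-1],[0,0.25,0,0,0,0,-1],[0,0.13,0,0,0,0,-1],[0,0,0,0,0,0,-1],[0,0,0,0,0,0,-1],[0,0,0,0,0,0,-1]]}}

```text
time: 20.3
eef_pos: [0.5449, 0.1403, 0.1601]
tcp_rot: [[-0.997, 0.078, -0.0], [0.078, 0.997, -0.0], [0.0, -0.0, -1.0]]
ft_force: [0.8, -1.0, -1.6]
finger_gap: 0.0219
grasp_force: 25.0
```

```bash
python3 - <<'E'
from h import *
from plant import ctrl,cams
s=ctrl.state();t=W([0,0,0]);print(s['time'],s['eef_pos'],t,s['tcp_rot'],s['ft_force'],s['finger_gap'],s['grasp_force'])
w=cams.camera('wrist')
cv2.imwrite('pics/w4.png',cv2.resize(w['pixels'][:,:,::-1],(800,600),interpolation=cv2.INTER_CUBIC))
c=w
for m in([65,41,10],[65,-41,10],[-65,-41,10],[-65,41,10]):print((proj(c,W(m))*1.5625).round())
E
```

```text
20.3 [0.54489507 0.14028721 0.16011745] [0.54523409 0.14127872 0.        ] [[-9.96952221e-01  7.80145410e-02 -1.30673121e-05]
 [ 7.80145420e-02  9.96952214e-01 -1.16077359e-04]
 [ 3.97176390e-06 -1.16743021e-04 -9.99999993e-01]] [ 0.83269891 -1.02133284 -1.59314721] 0.02187750620216232 24.998591244220734
[[454. 380.]]
[[349. 380.]]
[[344. 211.]]
[[458. 211.]]
```

View pics/w4.png

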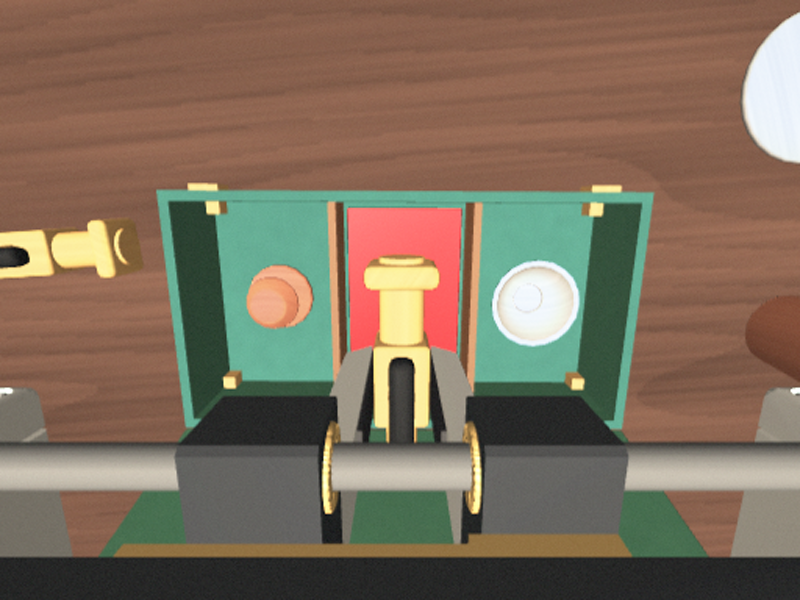

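The tap is held level over the red felt, with the flange at (401,275) and the pad centred near x=405. I'll nudge it 1.5 mm in +y and lower it.

>>> {"method": "servo_tool", "body": {"moves": [[0,0.03,0.45,0,0,0,-1],[0,0,0.45,0,0,0,-1],[0,0,0.45,0,0,0,-1],[0,0,0.45,0,0,0,-1],[0,0,0.35,0,0,0,-1],[0,0,0.25,0,0,0,-1],[0,0,0.16,0,0,0,-1],[0,0,0.08,0,0,0,-1]]}}

```text
time: 21.35
eef_pos: [0.545, 0.1424, 0.0279]
tcp_rot: [[-0.997, 0.077, -0.0], [0.077, 0.997, -0.0], [0.0, -0.0, -1.0]]
ft_force: [-0.2, -0.2, -2.0]
finger_gap: 0.0217
grasp_force: 25.0
```

>>> {"method": "servo_tool", "body": {"moves": [[0,0,0.02,0,0,0,-1],[0,0,0.02,0,0,0,-1],[0,0,0.02,0,0,0,-1],[0,0,0.01,0,0,0,-1],[0,0,0.01,0,0,0,-1],[0,0,0.01,0,0,0,-1],[0,0,0,0,0,0,-1],[0,0,0,0,0,0,-1]]}}

```text
time: 22.35
eef_pos: [0.5449, 0.1424, 0.0236]
tcp_rot: [[-0.997, 0.077, -0.0], [0.077, 0.997, -0.0], [0.0, -0.0, -1.0]]
ft_force: [-0.7, 0.5, -0.9]
finger_gap: 0.022
grasp_force: 25.0
```

>>> {"method": "servo_tool", "body": {"moves": [[0,0,0.005,0,0,0,-1],[0,0,0.005,0,0,0,-1],[0,0,0.005,0,0,0,-1],[0,0,0.005,0,0,0,-1],[0,0,0,0,0,0,-1],[0,0,0,0,0,0,-1],[0,0,0,0,0,0,-1],[0,0,0,0,0,0,-1]]}}

```text
time: 23.35
eef_pos: [0.545, 0.1424, 0.0228]
tcp_rot: [[-0.997, 0.077, -0.0], [0.077, 0.997, 0.0], [0.0, 0.0, -1.0]]
ft_force: [-3.0, -1.3, 5.9]
finger_gap: 0.0219
grasp_force: 25.0
```

Contact is confirmed at +6 N. I'll open the fingers partway and lift straight up.

>>> {"method": "servo_tool", "body": {"moves": [[0,0,0,0,0,0,-0.2],[0,0,0,0,0,0,-0.2],[0,0,0,0,0,0,-0.2],[0,0,0,0,0,0,-0.2],[0,0,-0.05,0,0,0,-0.2],[0,0,-0.15,0,0,0,-0.2],[0,0,-0.4,0,0,0,-0.2],[0,0,-0.6,0,0,0,-0.2]]}}

```text
time: 24.35
eef_pos: [0.5446, 0.1422, 0.0832]
tcp_rot: [[-0.997, 0.077, -0.001], [0.077, 0.997, -0.001], [0.001, -0.001, -1.0]]
ft_force: [-0.7, -0.9, -0.2]
finger_gap: 0.0373
grasp_force: 0.0
```

>>> {"method": "servo_tool", "body": {"moves": [[0,0,-0.6,0,0,0,-0.2],[0,0,-0.6,0,0,0,-0.2],[0,0,-0.6,0,0,0,-0.2],[0.02,-0.7,-0.6,0,0,0,-0.2],[0.02,-0.9,-0.5,0,0,0,-0.2],[0.02,-0.9,0,0,0,0,-0.2],[0.02,-0.9,0,0,0,0,-0.2],[0.02,-0.9,0,0,0,0,-0.2]]}}

```text
time: 25.35
eef_pos: [0.5231, -0.073, 0.2283]
tcp_rot: [[-0.997, 0.077, 0.001], [0.077, 0.997, 0.0], [-0.001, 0.0, -1.0]]
ft_force: [1.0, 0.2, 1.0]
finger_gap: 0.0377
grasp_force: 0.0
```

>>> {"method": "servo_tool", "body": {"moves": [[0,-0.9,0,0,0,0,-0.2],[0,-0.7,0,0,0,0,-0.2],[0,-0.3,0,0,0,0,-0.2],[0,0,0,0,0,0,-0.2],[0,0,0,0,0,0,-0.2],[0,0,0,0,0,0,-0.2],[0,0,0,0,0,0,-0.2],[0,0,0,0,0,0,-0.2]]}}

```text
time: 26.35
eef_pos: [0.5161, -0.1659, 0.2276]
tcp_rot: [[-0.997, 0.077, -0.0], [0.077, 0.997, 0.0], [0.0, 0.0, -1.0]]
ft_force: [-0.6, 1.0, 0.7]
finger_gap: 0.0374
grasp_force: 0.0
```

```bash
python3 - <<'E'
from h import *
from plant import ctrl,cams
s=ctrl.state();print(s['time'],s['eef_pos'],s['ft_force'],s['finger_gap'])
c=cams.camera('top')
cv2.imwrite('pics/t5.png',cv2.resize(c['pixels'][110:260,100:300,::-1],(800,600),interpolation=cv2.INTER_CUBIC))
E
```

```text
26.35 [ 0.51610956 -0.16593947  0.22757624] [-0.60286759  1.03009907  0.74815599] 0.03742000125671008
```

View pics/t5.png

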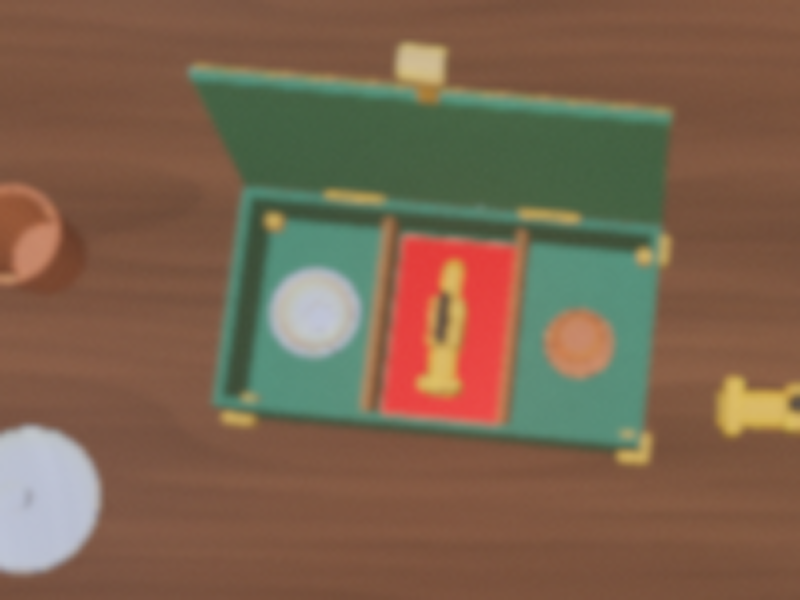

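The tap lies on the red felt at about (445,328), key up and lengthwise front to back. The lid is open on its stop and nothing else has moved.

```bash
python3 -c "
from plant import ctrl
print(ctrl.sign_off())"
```

```text
the job is handed in; nothing more can be done
None
```

I swung the lid slowly back until it rested open on its stop, set the brass tap down key up and front to back on the red felt in the middle compartment, and handed the job in at about 26 s with nothing else moved.

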